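# Master a slanted bore gauge with its setting ring

### The arm

A 6-joint arm with a two-finger parallel gripper is mounted at the origin on the work surface. World frame = base frame: x ahead of the robot, y to its left, z up, the work surface at z = 0. Lengths are in mm, angles in rad, forces in N, time in s.
With the tool pointing down it reaches from about 350 to 875 mm from the base axis. Payload 4.2 kg.
Tool frame: the origin (TCP) lies at the very end of the fingers, on their centre line; the grasp point (between the pads) lies arm.grip_point_offset behind it (arm.grip_point_offset is the distance from the TCP to the grasp point, in mm); z points along the fingers, y is the line along which they close (so a half turn about z gives the same grasp; the last joint's range is limited). The gripper opens to 85 mm and grips with 20 to 120 N. Pads are 22 mm wide; open, the fingers measure 114 mm over their backs; the gripper's body (76 mm by 85 mm) begins 54 mm behind the grasp point. The pads swing forward as they close: fully open they stand 13 mm farther back than shut.
Start: joints at [-1.026, 0.385, 0.008, 0, -1.194, -0.259], TCP at [176.219, -599.622, 231.312] pointing down, gripper open.
Joint ranges: [-3.14, 3.14], [-1.21, 2.06], [-1.07, 1.41], [-3.16, 2.05], [-2.99, -0.16], [-3.1, 3.1]. Speed limits (rad/s): [2.79, 2.79, 3.14, 3.14, 3.14, 3.14].

### API

Orientations are given as a unit quaternion [x, y, z, w].
In Python, from bench import arm, cams, ticket gives the robot as it stands.
- The arm moves only by the tool servo_tool, never from a script. Its argument "commands" is a list that holds one entry, the list of rows, each a list of 7 numbers: the closure in counts, from 0 (fully open) to 255 (shut), then the shift along the tool's x, y, z in m, then the turn, a rotation vector about the tool's x, y, z in degrees. In form: [[[grip, x, y, z, ax, ay, az], ...]]. A call has 1 to 10 rows; each row shifts and turns the commanded pose from where the row before left it, along the tool's axes as they then stand; what a row does not reach is not made up. A row lasts 1/12 s, in which the tool goes at most 41.7 mm and 7.16 degrees, less where a joint would pass 70% of its speed; a pose out of reach is approached as far as the arm can. A call with a gripper value outside its range is refused whole. The fingers move at their own pace and stop on an object; the grip force is fixed at half the most. Time passes only in rows, so rows that do not move let the fingers close. It gives the time, the measured TCP pose, the force, the opening and the grip force at its end, in the units of the state.
- arm.read_state(): the state, without advancing time (a new reading comes with each control period).
- cams.get_image(name): name is "scene" or "top" or "wrist"; returns a dict with "frame" (420x560x3 uint8, blue, green, red), "K" (3x3 intrinsics, pixels), "T" (4x4, takes a point from camera to world coordinates). Camera axes: x right, y up, looking along -z (the intrinsics and any distortion apply to the point x, -y, -z); pixel columns grow to the right and rows downward; lengths in mm; the calibration is good to about 2 mm. The wrist camera is an equidistant fisheye: a pixel r from the principal point sees the ray r / f radians off the axis. A picture is of the moment at which its call begins. There is no depth.
- ticket.job_done(): hands the job in; it is judged then, once.
The state is a dict: "clock": time; "joints": joint angles; "joint_vel": joint speeds; "joint_efforts": joint torques, N m; "position": TCP position; "ee_rot": TCP orientation; "contact_force": force on the tool from outside, world axes, zero at the start; "wrist_torque": the same for the moment, N m; "gripper_width": finger opening in mm; "grasp_force": force on a finger pad.
Only numpy, scipy, OpenCV 4.12 (cv2) and the standard library are available. Lean on these libraries where they do the work, as an engineer would, in place of code of your own. Each camera call takes 0.05 s, during which the arm holds its last target. There are 200 camera calls.

### The job

Set the bore gauge to zero: slide the blue-banded setting ring along the slanted gauge peg, past the drag of its spring shoe, until it sits fully home against the black buffer of the brass stop collar, pressing it there gently for about a second (roughly 10 N, always under 20 N), then let go of it. With the ring sitting home and released, press the green zero button on the readout all the way down, let it come back up and move clear. Leave everything else where it is.

Things in the scene. Friction and masses are not known exactly. Their poses are not given: they have to be found in the camera images.
- blue_ring: steel setting ring with a blue band round its upper edge and top, to be hung: outside diameter 50 mm, bore 24 mm, height 24 mm, about 0.18 to 0.36 kg, starts lying flat on the table. Origin at the centre of its lower face, z along its axis, up. Lower face goes to the stop; leave it that way up.
- blue_ring_center (a point): centre of the blue ring, on its axis, 12 mm above the origin.
- gauge: slanted bore gauge, fixed to the table: dark base plate 160 x 120 x 18 mm, blue post and round blue housing (diameter 40), from which a plain steel peg (diameter 20 mm, the last 8 mm tapering to 13) rises at 50 degrees above the horizontal towards the gauge's own -x (the robot's side): peg axis = (-0.643, 0, 0.766) in the gauge frame. Origin under the base, z up.
- shoe: copper spring shoe on the peg's underside, ramped at both ends, 8 to 35 mm up the peg from peg_foot, standing out 5 mm. The bore pushes it in (about 6 N sideways), which costs up to about 10 N along the peg at the ramp and then a steady drag of a few newtons; its grip also keeps the ring wherever it is left, so the ring does not slide home by itself. Origin at peg_foot, z up the peg.
- peg_tip (a point): centre of the free upper end of the peg, 175 mm above the table, 52 mm up the peg from peg_foot.
- peg_foot (a point): point on the peg's axis 52 mm below the tip along the peg, 135 above the table. Round the peg a brass stop collar ('stop'), 36 across, with a 6 mm black springy buffer (centre buffer_c0; 12 N per mm, 4 mm stroke) on top, is clamped at a depth that differs each time and is not measured: the buffer's face lies 0 to 14 mm up the peg from here. Home: the ring's lower face is on it.
- readout: black readout, fixed to the table, 130 x 120 mm, keypad deck 40 mm high, with a small screen rising to about 95 mm along its +x edge. Origin under its centre, z up, screen towards +x.
- zero_top (a point): centre of the top of the round green zero button (diameter 28 mm) on the readout's deck, about 62 mm above the table; pressed straight down.
- zero (a joint): travel of the zero button, 0 up to 0.006 m fully down; springs back; about 5 N holds it fully down.
- red_ring: bystander: like the blue ring but red band and 16 mm bore. Origin at the centre of its lower face.
- yellow_ring: bystander: like the blue ring but yellow band and 30 mm bore. Origin at the centre of its lower face.
There are look-alikes about, which are no part of the job. Leave any orange or purple look-alike of the blue_ring alone.

How it is judged:
By the outcome, as a careful person would: the job done as asked, in the order asked, and still so for the second after the job is handed in, with the robot touching nothing.
It also fails if it takes over 64 s, if anything falls off the work surface, if the arm or the gripper's body presses on something with over 40 N, if the wrist force passes 120 N, or if a joint passes its speed limit or range.

## Working session

There is one attempt and no reset: what is moved stays moved. The work goes in short steps, Python scripts to look and compute and a tool call to move; the robot and the scene stay as the last step left them, time stands still between calls to the robot, and variables do not carry over. Pictures are saved under pics/ and viewed, at most 10 in all, crops included, and the job is handed in when it is done.

Besides the shell and the picture viewer there is one more tool, called by a JSON object that holds its "fn" and its "kwargs", one argument or row to a line. servo_tool: Moves the arm, as the interface text tells. Its arguments: {"type":"object","properties":{"commands":{"type":"array","items":{"type":"array","items":{"type":"array","items":{"type":"number"}}}}},"required":["commands"]}

```bash
ls; mkdir -p pics; python3 - <<'E'
from bench import arm,cams
import cv2,numpy as np
s=arm.read_state();print(s);print(arm.grip_point_offset)
for n in("scene","top"):
    r=cams.get_image(n);cv2.imwrite(f"pics/{n}0.png",r["frame"]);np.savez(f"{n}0.npz",**r);print(n,r["K"].tolist(),np.round(r["T"],4).tolist(),r.keys())
E
```

```text
pics
{'clock': 0.0, 'joints': array([-1.02643504e+00,  3.85556670e-01,  6.62029635e-03, -5.20591522e-04,
       -1.19398158e+00, -2.58607077e-01]), 'joint_vel': array([ 0.00262089,  0.00158637,  0.00244198,  0.00039777, -0.00076464,
       -0.00166774]), 'joint_efforts': array([-9.03842392e-04, -3.92292809e+01,  1.88390082e+01,  4.18616250e+00,
       -4.92084117e-03,  1.07629634e-05]), 'position': array([ 176.03921611, -599.08662012,  230.21613848]), 'ee_rot': array([-1.42296347e-01,  9.89823502e-01,  1.07100098e-03, -1.91854933e-04]), 'contact_force': array([ 0.81562472,  0.52829982, -0.9123171 ]), 'wrist_torque': array([ 0.02664458, -0.01121571, -0.00392637]), 'grasp_force': 0.0, 'gripper_width': 85.45353522203642}
18.700000000000003
scene [[471.8509624272062, 0.0, 281.40798680282376], [0.0, 471.8509624272062, 204.12571580959104], [0.0, 0.0, 1.0]] [[-0.3084, -0.8183, 0.4851, 1042.8662], [0.9512, -0.2701, 0.1491, 157.7205], [0.009, 0.5074, 0.8617, 978.7038], [0.0, 0.0, 0.0, 1.0]] dict_keys(['frame', 'K', 'T'])
top [[491.168760874397, 0.0, 292.09788804051783], [0.0, 491.168760874397, 215.97603019473507], [0.0, 0.0, 1.0]] [[-0.0249, 0.9974, -0.0672, 468.513], [-0.9996, -0.0259, -0.0129, -15.6652], [-0.0146, 0.0669, 0.9977, 1320.8827], [0.0, 0.0, 0.0, 1.0]] dict_keys(['frame', 'K', 'T'])
```

View pics/top0.png

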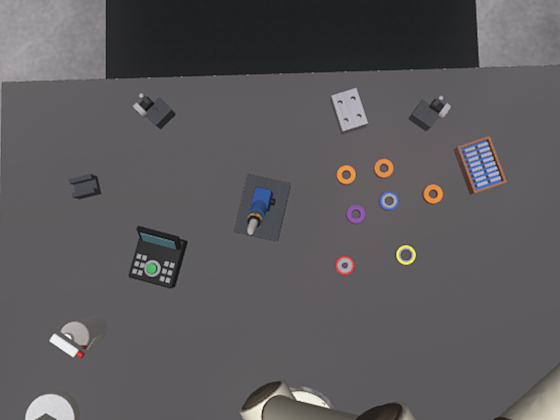

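View pics/scene0.png

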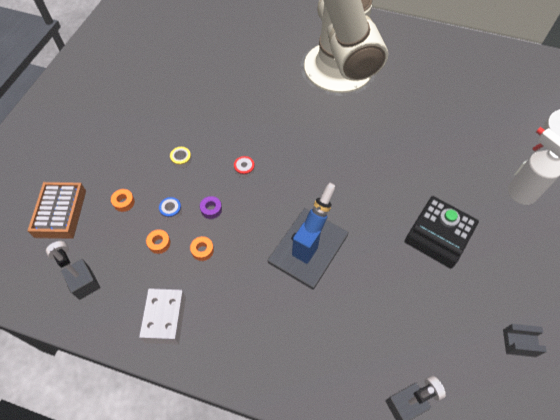

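Top view: blue ring at about (389,201), peg tip (251,232), green button (151,268); in the scene view they are at (170,207), (331,187) and (451,215). I'll enlarge both in a composite.

```bash
cat > h.py <<'E'
import numpy as np,cv2
from scipy.spatial.transform import Rotation as R
def ray(c,u,v):
    K,T=c["K"],c["T"]
    d=np.array([(u-K[0,2])/K[0,0],-(v-K[1,2])/K[1,1],-1.])
    d=T[:3,:3]@d; return T[:3,3],d/np.linalg.norm(d)
def rayf(c,u,v):
    K,T=c["K"],c["T"]; p=np.array([u-K[0,2],v-K[1,2]]);r=np.hypot(*p);th=r/K[0,0]
    d=np.array([*(p/max(r,1e-9)*np.sin(th)),np.cos(th)])*[1,-1,-1]
    return T[:3,3],T[:3,:3]@d
def atz(rd,z): o,d=rd; return o+d*(z-o[2])/d[2]
def tri(rs):
    A=sum(np.eye(3)-np.outer(d,d) for o,d in rs);b=sum((np.eye(3)-np.outer(d,d))@o for o,d in rs)
    return np.linalg.solve(A,b)
def projf(c,P):
    K,T=c["K"],c["T"];p=(T[:3,:3].T@(np.asarray(P,float)-T[:3,3]))*[1,-1,-1]
    th=np.arccos(p[2]/np.linalg.norm(p));q=p[:2]/np.hypot(*p[:2])*th*K[0,0];return q+K[:2,2]
def proj(c,P):
    K,T=c["K"],c["T"];p=(T[:3,:3].T@(np.asarray(P,float)-T[:3,3]))*[1,-1,-1]
    return (K@(p/p[2]))[:2]
E
python3 - <<'E'
import cv2,numpy as np
t=cv2.imread('pics/top0.png');s=cv2.imread('pics/scene0.png')
def c(im,u,v,w=33,h=37): return cv2.resize(im[v-h:v+h,u-w:u+w],None,fx=4,fy=4,interpolation=cv2.INTER_CUBIC)
o=np.vstack([np.hstack([c(t,389,201),c(t,262,208),c(t,155,258)]),np.hstack([c(s,170,207),c(s,318,215),c(s,447,228)])])
print(o.shape);cv2.imwrite('pics/comp.png',o)
E
```

```text
(592, 792, 3)
```

View pics/comp.png

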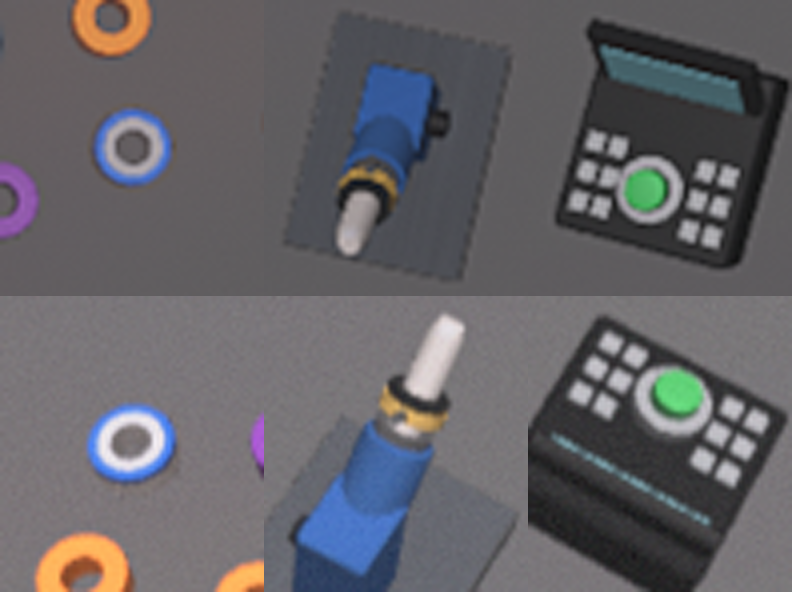

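```bash
python3 - <<'E'
from h import *
np.set_printoptions(precision=1,suppress=True)
t=np.load('top0.npz');s=np.load('scene0.npz')
print('ring',atz(ray(t,389,200.75),24),atz(ray(s,169.75,205.9),24))
print('tip',atz(ray(t,250.25,232.5),175),atz(ray(s,332,184.5),175),tri([ray(t,250.25,232.5),ray(s,332,184.5)]))
print('btn',atz(ray(t,151.25,268.5),62),atz(ray(s,452,215),62))
f=lambda x,y:atz(ray(t,229+(x-264)/4,171+y/4),18)
c=[f(340,12),f(510,48),f(463,280),f(285,242)]
print(c,sum(c)/4)
v=(c[0]+c[1]-c[2]-c[3])/2; w=(c[0]+c[3]-c[1]-c[2])/2
for q in(v,w): print(np.linalg.norm(q),np.degrees(np.arctan2(q[1],q[0])))
r=R.from_quat([-.1423,.98982,.001,0]);print(r.as_matrix())
E
```

```text
ring [ 589.6 -256.1   24. ] [ 591.8 -253.8   24. ]
tip [509.6  97.9 175. ] [514.3 101.9 175. ] [509.5 100.  167.1]
btn [427.9 364.7  62. ] [434.3 369.5  62. ]
[array([672. , 116.4,  18. ]), array([644.7,   3.3,  18. ]), array([490.8,  38.2,  18. ]), array([519., 156.,  18.])] [581.6  78.5  18. ]
157.9211562664567 -13.637911889199174
118.73526281544417 76.4810787889656
[[-1.  -0.3 -0. ]
 [-0.3  1.   0. ]
 [-0.   0.  -1. ]]
```

{"fn": "servo_tool", "kwargs": {
  "commands": [
    [[0,0,0,0,0,0,6],[0,0,0,0,0,0,6],[0,0,0,0,0,0,6],[0,0,0,0,0,0,6],[0,0,0,0,0,0,6],[0,-0.018,0.024,0,0,0,0],[0,-0.018,0.024,0,0,0,0],[0,-0.018,0.024,0,0,0,0],[0,-0.018,0.024,0,0,0,0],[0,-0.018,0.024,0,0,0,0]]
  ]
}}

```text
clock: 0.93
position: [292.6, -503.0, 230.8]
ee_rot: [0.119, 0.993, 0.0, -0.0]
contact_force: [0.1, 0.5, 1.2]
gripper_width: 85.6
grasp_force: 0.0
```

{"fn": "servo_tool", "kwargs": {
  "commands": [
    [[0,-0.018,0.024,0,0,0,0],[0,-0.018,0.024,0,0,0,0],[0,-0.018,0.024,0,0,0,0],[0,-0.018,0.024,0,0,0,0],[0,-0.018,0.024,0,0,0,0],[0,-0.018,0.024,0,0,0,0],[0,-0.018,0.024,0,0,0,0],[0,-0.018,0.024,0,0,0,0],[0,-0.018,0.024,0.0,0,0,0],[0,-0.018,0.024,0.0,0,0,0]]
  ]
}}

```text
clock: 1.77
position: [524.1, -312.1, 230.8]
ee_rot: [0.119, 0.993, 0.0, -0.001]
contact_force: [0.2, -1.2, -0.2]
gripper_width: 85.4
grasp_force: 0.0
```

{"fn": "servo_tool", "kwargs": {
  "commands": [
    [[0,-0.018,0.024,0,0,0,0],[0,-0.018,0.024,0,0,0,0],[0,-0.018,0.024,0.02,0,0,0],[0,0,0,0.03,0,0,0],[0,0,0,0.03,0,0,0],[0,0,0,0.03,0,0,0],[0,0,0,0,0,0,0],[0,0,0,0,0,0,0]]
  ]
}}

```text
clock: 2.43
position: [591.8, -256.0, 119.7]
ee_rot: [0.118, 0.993, -0.0, -0.002]
contact_force: [-0.1, -0.7, 0.0]
gripper_width: 85.4
grasp_force: 0.0
```

```bash
cat > look.py <<'E'
import sys
from h import *
from bench import arm,cams
np.set_printoptions(precision=2,suppress=True)
n,name=sys.argv[1:3]
r=cams.get_image(n);np.savez(name+'.npz',**r)
im=r['frame']
if len(sys.argv)>3:
    x0,y0,x1,y1,f=map(int,sys.argv[3:8]);im=cv2.resize(im[y0:y1,x0:x1],None,fx=f,fy=f,interpolation=cv2.INTER_CUBIC)
cv2.imwrite(f'pics/{name}.png',im)
s=arm.read_state();print(s['clock'],s['position'],R.from_quat(s['ee_rot']).as_matrix(),s['contact_force'],r['K'],r['T'])
E
python3 look.py wrist w1
```

```text
2.4833 [ 593.38 -256.5   122.  ] [[-0.97  0.24  0.  ]
 [ 0.24  0.97 -0.  ]
 [-0.   -0.   -1.  ]] [-0.2  -0.22  0.43] [[325.19   0.   279.4 ]
 [  0.   325.19 213.07]
 [  0.     0.     1.  ]] [[   0.24   -0.92   -0.31  510.53]
 [   0.97    0.22    0.08 -235.98]
 [  -0.     -0.32    0.95  262.5 ]
 [   0.      0.      0.      1.  ]]
```

View pics/w1.png

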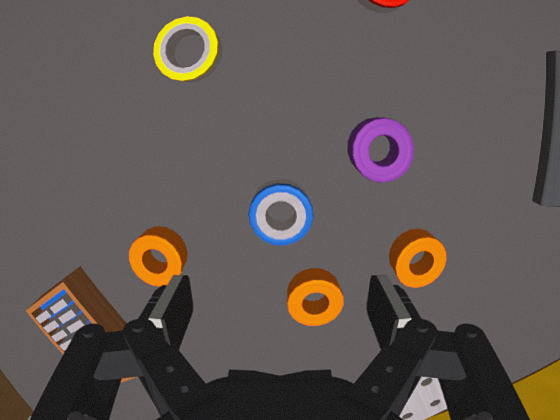

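Blue ring's top face is centred near (281,214). The fingertips show at about (180,285) and (380,285), with the neighbouring rings clear of them.

```bash
python3 - <<'E'
from h import *
from bench import arm
np.set_printoptions(precision=1,suppress=True)
c=np.load('w1.npz');s=arm.read_state();M=R.from_quat(s['ee_rot']).as_matrix()
im=c['frame'].astype(int);b=((im[...,0]-im[...,2]>80)&(im[...,0]-im[...,1]>40)).astype(np.uint8);b[:170]=0;b[260:]=0;b[:,:240]=0;b[:,325:]=0
cs,_=cv2.findContours(b,0,2);k=max(cs,key=len);e=cv2.minEnclosingCircle(k);print(e,cv2.boundingRect(k))
for u,v in((281,214),e[0]):
    P=atz(rayf(c,u,v),24);print(P,M.T@(P-s['position']))
E
```

```text
((280.5203552246094, 214.5653076171875), 31.945425033569336) (249, 184, 64, 62)
[ 590.5 -254.2   24. ] [ 3.3  1.7 98. ]
[ 590.9 -254.7   24. ] [ 2.9  1.3 98. ]
```

{"fn": "servo_tool", "kwargs": {
  "commands": [
    [[0,0.002,0.001,0.03,0,0,0],[0,0,0,0.03,0,0,0],[0,0,0,0.03,0,0,0],[0,0,0,0.015,0,0,0],[0,0,0,0.01,0,0,0],[0,0,0,0.004,0,0,0],[0,0,0,0,0,0,0],[0,0,0,0,0,0,0]]
  ]
}}

```text
clock: 3.15
position: [592.7, -255.1, 4.3]
ee_rot: [0.118, 0.993, -0.0, 0.002]
contact_force: [-0.1, -0.1, 0.3]
gripper_width: 85.6
grasp_force: 0.0
```

{"fn": "servo_tool", "kwargs": {
  "commands": [
    [[255,0,0,0,0,0,0],[255,0,0,0,0,0,0],[255,0,0,0,0,0,0],[255,0,0,0,0,0,0],[255,0,0,0,0,0,0],[255,0,0,0,0,0,0],[255,0,0,0,0,0,0],[255,0,0,0,0,0,0]]
  ]
}}

```text
clock: 3.82
position: [591.8, -255.1, 4.1]
ee_rot: [0.118, 0.993, -0.0, 0.001]
contact_force: [-1.6, 0.2, 4.6]
gripper_width: 48.7
grasp_force: 61.0
```

{"fn": "servo_tool", "kwargs": {
  "commands": [
    [[255,0,0,-0.01,0,0,0],[255,0,0,-0.02,0,0,0],[255,0,0,-0.03,0,0,0],[255,0,0,-0.03,0,0,0],[255,0,0,-0.03,0,0,0],[255,0,0,-0.03,0,0,0],[255,0,0,-0.03,0,0,0],[255,0,0,-0.025,0,0,0],[255,0,0,-0.015,0,0,0],[255,0,0,0,0,0,0]]
  ]
}}

```text
clock: 4.65
position: [592.6, -255.1, 227.1]
ee_rot: [0.118, 0.993, -0.001, 0.004]
contact_force: [0.9, -0.7, -2.6]
gripper_width: 48.1
grasp_force: 62.7
```

{"fn": "servo_tool", "kwargs": {
  "commands": [
    [[255,0.01,0.016,0,0,0,0],[255,0.015,0.0245,0,0,0,0],[255,0.015,0.0245,0,0,0,0],[255,0.015,0.0245,0,0,0,0],[255,0.015,0.0245,0,0,0,0],[255,0.015,0.0245,0,0,0,0],[255,0.015,0.0245,0,0,0,0],[255,0.015,0.0245,0,0,0,0],[255,0.015,0.0245,0,0,0,0],[255,0.015,0.0245,0,0,0,0]]
  ]
}}

```text
clock: 5.48
position: [503.9, 10.4, 220.6]
ee_rot: [0.119, 0.993, -0.0, -0.002]
contact_force: [0.4, 0.9, -2.8]
gripper_width: 48.2
grasp_force: 62.7
```

{"fn": "servo_tool", "kwargs": {
  "commands": [
    [[255,0.015,0.0245,0,0,0,0],[255,0.015,0.0245,0,0,0,0],[255,0.015,0.0245,0,0,0,0],[255,0.01,0.016,0,0,0,0],[255,0,0,0,0,-4,0],[255,0,0,0,0,-6,0],[255,0,0,0,0,-6,0],[255,0,0,0,0,-6,0],[255,0,0,0,0,-6,0],[255,0,0,0,0,-6,0]]
  ]
}}

```text
clock: 6.32
position: [479.5, 92.6, 240.0]
ee_rot: [0.1, 0.961, -0.034, 0.254]
contact_force: [0.8, -1.8, -3.2]
gripper_width: 48.4
grasp_force: 62.9
```

{"fn": "servo_tool", "kwargs": {
  "commands": [
    [[255,0,0,0,0,-6,0],[255,0,0,0,0,0,0],[255,0,0,0,0,0,0],[255,0,0,0,0,0,0]]
  ]
}}

```text
clock: 6.65
position: [490.4, 79.3, 268.2]
ee_rot: [0.095, 0.953, -0.031, 0.285]
contact_force: [-0.4, -0.2, -2.6]
gripper_width: 48.2
grasp_force: 62.9
```

```bash
python3 look.py wrist w2
```

```text
6.7 [490.67  79.7  268.25] [[-0.82  0.2   0.54]
 [ 0.16  0.98 -0.11]
 [-0.55 -0.01 -0.84]] [ 0.02  0.15 -3.1 ] [[325.19   0.   279.4 ]
 [  0.   325.19 213.07]
 [  0.     0.     1.  ]] [[  0.2   -0.6   -0.78 344.61]
 [  0.98   0.12   0.16 109.45]
 [ -0.    -0.79   0.61 340.85]
 [  0.     0.     0.     1.  ]]
```

View pics/w2.png

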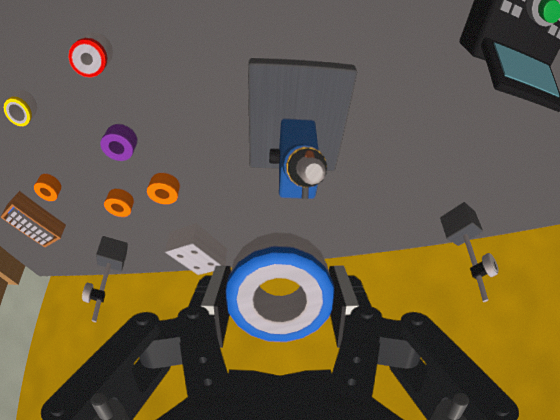

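The wrist view shows the peg tip at about (313,172) and the ring firmly held at (280,293). The arm stopped short of the tilt, so I'll check the joints.

```bash
python3 - <<'E'
from bench import arm
import numpy as np
s=arm.read_state();print(np.round(s['joints'],3),s['joint_vel'].round(3),s['position'],s['ee_rot'].round(3))
print([a for a in dir(arm) if a[0]!='_'])
E
```

```text
[ 0.629 -0.096 -0.866  0.872 -0.562 -3.096] [ 0.006  0.008  0.009  0.009 -0.003 -0.   ] [490.6705708   79.69825222 268.24789461] [ 0.095  0.953 -0.031  0.285]
['IKError', 'grip_point_offset', 'read_state']
```

{"fn": "servo_tool", "kwargs": {
  "commands": [
    [[255,0,0,0,0,0,-6],[255,0,0,0,0,0,-6],[255,0,0,0,0,0,-6],[255,0,0,0,0,0,-6],[255,0,0,0,0,0,-6],[255,0,0,0,0,0,-6],[255,0,0,0,0,0,-6],[255,0,0,0,0,0,-6],[255,0,0,0,0,0,-6],[255,0,0,0,0,0,-6]]
  ]
}}

```text
clock: 7.53
position: [491.0, 80.2, 268.2]
ee_rot: [-0.397, 0.872, -0.17, 0.231]
contact_force: [-0.5, 0.6, -2.5]
gripper_width: 48.5
grasp_force: 62.9
```

```bash
python3 - <<'E'
from bench import arm
from h import *
s=arm.read_state();print(np.round(s['joints'],3),s['position'],R.from_quat(s['ee_rot']).as_matrix().round(3))
E
```

```text
[ 0.63  -0.095 -0.865  0.872 -0.562 -2.044] [490.98317071  80.21225    268.21602074] [[-0.577 -0.614  0.538]
 [-0.771  0.626 -0.113]
 [-0.267 -0.48  -0.835]]
```

Works: joint 6 unwinds. I'll continue to 180° total.

{"fn": "servo_tool", "kwargs": {
  "commands": [
    [[255,0,0,0,0,0,-6],[255,0,0,0,0,0,-6],[255,0,0,0,0,0,-6],[255,0,0,0,0,0,-6],[255,0,0,0,0,0,-6],[255,0,0,0,0,0,-6],[255,0,0,0,0,0,-6],[255,0,0,0,0,0,-6],[255,0,0,0,0,0,-6],[255,0,0,0,0,0,-6]]
  ]
}}

```text
clock: 8.37
position: [491.0, 80.3, 268.2]
ee_rot: [0.78, -0.556, 0.263, -0.115]
contact_force: [0.0, 0.1, -3.2]
gripper_width: 48.3
grasp_force: 62.9
```

{"fn": "servo_tool", "kwargs": {
  "commands": [
    [[255,0,0,0,0,0,-6],[255,0,0,0,0,0,-6],[255,0,0,0,0,0,-6],[255,0,0,0,0,0,-6],[255,0,0,0,0,0,-6],[255,0,0,0,0,0,-6],[255,0,0,0,0,0,-6],[255,0,0,0,0,0,-6],[255,0,0,0,0,0,-6],[255,0,0,0,0,0,-6]]
  ]
}}

```text
clock: 9.2
position: [491.0, 80.2, 268.2]
ee_rot: [0.954, -0.092, 0.285, 0.032]
contact_force: [0.2, -0.5, -2.6]
gripper_width: 48.1
grasp_force: 62.9
```

```bash
cat > to.py <<'E'
# tool-frame shift and turn to reach a world pose
from h import *
from bench import arm
np.set_printoptions(precision=2,suppress=True)
g=np.radians(-13.6); gx=np.array([np.cos(g),np.sin(g),0]);p=-.643*gx+np.array([0,0,.766])
def goal(): 
    z=-p/np.linalg.norm(p);y=-np.cross([0,0,1],gx);return np.c_[np.cross(y,z),y,z]
def to(P,G=None):
    s=arm.read_state();M=R.from_quat(s['ee_rot']).as_matrix();print(s['joints'],s['position'])
    print('shift now',M.T@(np.array(P)-s['position']))
    if G is not None: print('turn deg',R.from_matrix(M.T@G).as_rotvec(degrees=True),'shift after turn',G.T@(np.array(P)-s['position']))
E
python3 - <<'E'
from to import *
to(np.array([511,100,175])+60*p,goal());print(goal(),p)
# peg tip seen in w2
c=np.load('w2.npz');print(projf(c,[511,100,175]),atz(rayf(c,313,172),175))
E
```

```text
[ 0.63 -0.09 -0.87  0.87 -0.56  0.05] [490.99  80.23 268.24]
shift now [-44.86 -25.33  26.83]
turn deg [-1.09  6.66  2.28] shift after turn [-48.62 -23.92  20.93]
[[ 0.74 -0.24  0.62]
 [-0.18 -0.97 -0.15]
 [ 0.64  0.   -0.77]] [-0.62  0.15  0.77]
[313.51 170.34] [512.62  99.43 175.  ]
```

{"fn": "servo_tool", "kwargs": {
  "commands": [
    [[255,0,0,0,-0.36,2.2,0.75],[255,0,0,0,-0.36,2.2,0.75],[255,0,0,0,-0.36,2.2,0.75],[255,-0.012,-0.006,0.005,0,0,0],[255,-0.012,-0.006,0.005,0,0,0],[255,-0.012,-0.006,0.005,0,0,0],[255,-0.012,-0.006,0.005,0,0,0],[255,0,0,0,0,0,0],[255,0,0,0,0,0,0],[255,0,0,0,0,0,0]]
  ]
}}

```text
clock: 10.03
position: [474.4, 109.1, 223.8]
ee_rot: [0.933, -0.114, 0.339, 0.04]
contact_force: [0.1, -0.6, -3.8]
gripper_width: 48.0
grasp_force: 63.1
```

```bash
python3 look.py wrist w3; python3 - <<'E'
from to import *
to(np.array([511.8,99.5,175])+60*p,goal())
E
```

```text
10.0833 [474.39 109.15 224.07] [[ 0.74 -0.24  0.62]
 [-0.19 -0.97 -0.15]
 [ 0.64 -0.   -0.77]] [ 0.35  0.04 -3.58] [[325.19   0.   279.4 ]
 [  0.   325.19 213.07]
 [  0.     0.     1.  ]] [[ -0.24   0.91  -0.35 448.18]
 [ -0.97  -0.22   0.08 115.34]
 [ -0.     0.36   0.93 387.13]
 [  0.     0.     0.     1.  ]]
[ 0.49 -0.06 -1.07  1.57 -0.44 -0.6 ] [474.39 109.15 224.07]
shift now [-1.96  0.59  2.42]
turn deg [ 0.02  0.01 -0.32] shift after turn [-1.96  0.58  2.42]
```

View pics/w3.png

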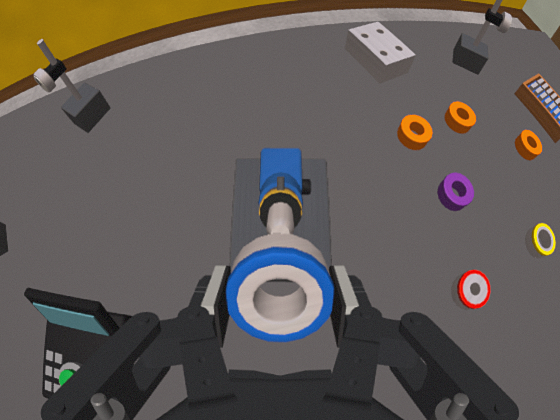

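{"fn": "servo_tool", "kwargs": {
  "commands": [
    [[255,-0.001,0.0005,0.014,0,0,0],[255,-0.001,0,0.014,0,0,0],[255,0,0,0.014,0,0,0],[255,0,0,0.01,0,0,0],[255,0,0,0,0,0,0],[255,0,0,0,0,0,0],[255,0,0,0,0,0,0]]
  ]
}}

```text
clock: 10.67
position: [506.0, 104.3, 187.8]
ee_rot: [0.933, -0.114, 0.338, 0.041]
contact_force: [-0.8, 1.0, -2.6]
gripper_width: 48.0
grasp_force: 63.1
```

```bash
python3 look.py wrist w4 180 180 380 380 3; python3 look.py scene s4 270 140 390 240 5|head -1;  python3 - <<'E'
from to import *
to(np.array([511.8,99.5,175]),goal())
a=cv2.imread('pics/w4.png');b=cv2.imread('pics/s4.png');b=cv2.resize(b,None,fx=.8,fy=.8)
a=cv2.resize(a[:,100:500],None,fx=.75,fy=.75)
h=450;o=np.zeros((h,a.shape[1]+b.shape[1],3),np.uint8);o[:a.shape[0],:a.shape[1]]=a;o[:b.shape[0],a.shape[1]:]=b
print(o.shape);cv2.imwrite('pics/c4.png',o)
E
```

```text
10.7167 [505.87 104.48 187.84] [[ 0.75 -0.24  0.62]
 [-0.18 -0.97 -0.15]
 [ 0.64 -0.   -0.77]] [ 0.08  0.17 -2.97] [[325.19   0.   279.4 ]
 [  0.   325.19 213.07]
 [  0.     0.     1.  ]] [[ -0.24   0.91  -0.34 480.33]
 [ -0.97  -0.22   0.09 110.92]
 [ -0.     0.35   0.94 351.2 ]
 [  0.     0.     0.     1.  ]]
10.7667 [505.85 104.54 187.89] [[ 0.75 -0.24  0.62]
[ 0.23  0.05 -1.04  2.05 -0.33 -0.88] [505.85 104.54 187.89]
shift now [-2.9   3.47 14.37]
turn deg [ 0.18  0.17 -0.23] shift after turn [-2.95  3.5  14.35]
(450, 780, 3)
```

View pics/c4.png

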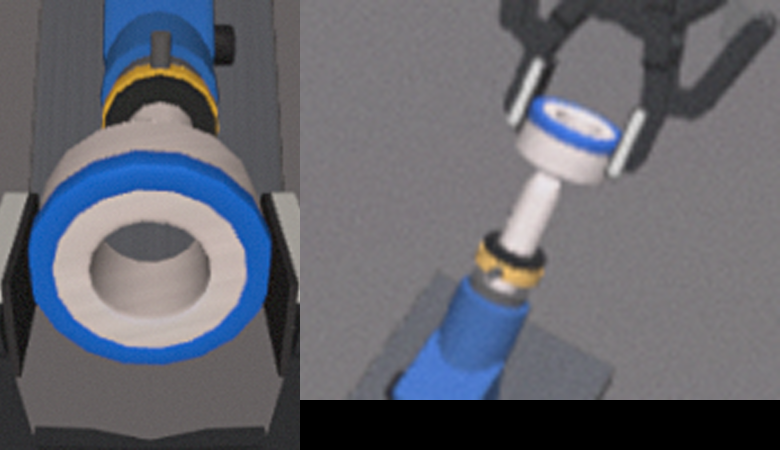

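The crop shows the ring hovering just above the peg tip, about 3 mm off, but joint 4 sits at its limit (2.05). I'll fit a kinematic model and look for a tilt the arm can reach.

```bash
cat > kin.py <<'E'
from h import *
from scipy.optimize import least_squares
from bench import arm
import itertools
np.set_printoptions(precision=3,suppress=True)
s=arm.read_state()
D=[([-1.026,.3856,.0066,-.0005,-1.194,-.2586],[176.2,-599.6,231],[-.1423,.98982,.001,0]),
([.629,-.096,-.866,.872,-.562,-3.096],[490.67,79.7,268.25],[.095,.953,-.031,.285]),
([.63,-.095,-.865,.872,-.562,-2.044],[490.98,80.2,268.2],[-.397,.872,-.17,.231]),
([.49,-.06,-1.07,1.57,-.44,-.6],[474.4,109.15,224.07],[.933,-.114,.339,.04]),
([0.2338,.05,-1.04,2.05,-.33,-.88] if 0 else list(s['joints']),s['position'],s['ee_rot'])]
E_=lambda a,t:R.from_rotvec(np.array(a)*t)
def fk(q,L,sg):
    a=E_([0,0,1],q[0]);b=a*E_([0,1,0],q[1]);c=b*E_([0,1,0],sg[0]*q[2]);d=c*E_([1,0,0],sg[1]*q[3]);e=d*E_([0,1,0],sg[2]*q[4]);f=e*E_([1,0,0],sg[3]*q[5])
    P=np.array([0,0,L[0]])+a.apply([L[1],0,0])+b.apply([L[6],0,L[2]])+c.apply([L[4],0,L[3]])+e.apply([L[5],0,0])
    return P,f
def fit(sg):
    off=None;er=0
    for q,P,Q in D:
        f=fk(q,[0]*7,sg)[1];o=f.inv()*R.from_quat(Q)
        if off is None: off=o
        er+=(off.inv()*o).magnitude()
    return er,off
if __name__=='__main__':
    r=[(fit(sg)[0],sg) for sg in itertools.product([1,-1],repeat=4)];r.sort();print(r[:3])
    sg=r[0][1]
    g=lambda L:np.concatenate([fk(q,L,sg)[0]-P for q,P,Q in D])
    o=least_squares(g,[300,0,350,0,350,200,0]);print(o.x,g(o.x).round(1));
    print(fit(sg)[1].as_matrix());np.savez('kin.npz',L=o.x,sg=sg,off=fit(sg)[1].as_quat())
E
python3 kin.py
```

```text
[(0.007518774362288234, (-1, -1, -1, -1)), (4.754952608721037, (1, 1, 1, 1)), (5.239312100985221, (-1, -1, -1, 1))]
[ 247.232 -104.516  549.261   70.797  367.501  400.68   144.184] [136.1  84.5   0.1 -32.8  51.3  -0.1 -32.8  51.5  -0.1   7.  -45.8  -0.5
  32.8 -98.9   0.7]
[[ 0.  0.  1.]
 [-1.  0.  0.]
 [-0. -1.  0.]]
```

```bash
python3 - <<'E'
import re
t=open('kin.py').read()
t=t.replace("a.apply([L[1],0,0])","a.apply([L[1],L[7],0])").replace("e.apply([L[5],0,0])","e.apply([L[5],0,L[8]])+np.array([L[9],L[10],0])").replace("[0]*7","[0]*11").replace("[300,0,350,0,350,200,0]","[300,0,350,0,350,200,0,0,0,0,0]")
t=t.replace("np.concatenate([fk(q,L,sg)[0]-P for q,P,Q in D])","np.concatenate([fk(q,L,sg)[0]-P for q,P,Q in D]+[np.array(L)*W])").replace("    sg=r[0][1]","    sg=r[0][1]\n    import sys\n    W=np.array([0.001]*11);\n    W[[6,8]]=.01;W[[9,10]]=float(sys.argv[1]);W[7]=float(sys.argv[2])")
open('kin.py','w').write(t)
E
python3 kin.py 10 .001; python3 kin.py .001 10;python3 kin.py .001 .001
```

```text
[(0.007518774362288234, (-1, -1, -1, -1)), (4.754952608721037, (1, 1, 1, 1)), (5.239312100985221, (-1, -1, -1, 1))]
[-677.284  636.874 1200.216  321.189 -522.116  940.235 -646.39  -155.488
  483.575   -0.038    0.024] [  4.4   2.1  -2.8  -0.3  -2.1   5.6   0.3  -1.4   6.4   1.3  10.4 -23.9
  -1.9 -11.3  14.7  -0.7   0.6   1.2   0.3  -0.5   0.9  -6.5  -0.2   4.8
  -0.4   0.2]
[[ 0.  0.  1.]
 [-1.  0.  0.]
 [-0. -1.  0.]]
[(0.007518774362288234, (-1, -1, -1, -1)), (4.754952608721037, (1, 1, 1, 1)), (5.239312100985221, (-1, -1, -1, 1))]
[ -59.519  556.054 1154.968  283.707 -359.107 1450.545 -725.962   -0.004
  531.061 -143.42   -71.561] [  0.6   0.7  -2.6  -1.7   2.5   5.1  -1.2   3.3   5.9   2.4  -5.6 -22.2
  -0.1  -0.8  13.8  -0.1   0.6   1.2   0.3  -0.4   1.5  -7.3  -0.    5.3
  -0.1  -0.1]
[[ 0.  0.  1.]
 [-1.  0.  0.]
 [-0. -1.  0.]]
[(0.007518774362288234, (-1, -1, -1, -1)), (4.754952608721037, (1, 1, 1, 1)), (5.239312100985221, (-1, -1, -1, 1))]
[-846.327  426.24  1566.745  263.73  -274.151  928.739 -548.756 -232.996
  395.18    -9.824  157.499] [  0.1   1.   -2.4   0.1   1.9   4.7   1.1   2.8   5.5  -5.1  -3.3 -21.1
   3.8  -2.4  13.3  -0.8   0.4   1.6   0.3  -0.3   0.9  -5.5  -0.2   4.
  -0.    0.2]
[[ 0.  0.  1.]
 [-1.  0.  0.]
 [-0. -1.  0.]]
```

```bash
sed -i 's/e.apply(\[L\[5\],0,L\[8\]\])/e.apply([L[5],L[8],0])/; s/W\[\[6,8\]\]=.01/W[[1,3,6]]=float(sys.argv[3])/' kin.py; python3 kin.py 10 10 10; python3 kin.py 10 10 .01
```

```text
[(0.007518774362288234, (-1, -1, -1, -1)), (4.754952608721037, (1, 1, 1, 1)), (5.239312100985221, (-1, -1, -1, 1))]
[ 160.709   -0.002  564.904    0.001  422.236  297.49    -0.005   -0.006
 -159.932   -0.002   -0.007] [ 0.2  0.2 -0.7  0.2  0.1  0.3  0.3  0.5  0.4 -0.7 -0.3  0.   0.1  0.1
 -0.1  0.2 -0.   0.6  0.   0.4  0.3 -0.  -0.1 -0.2 -0.  -0.1]
[[ 0.  0.  1.]
 [-1.  0.  0.]
 [-0. -1.  0.]]
[(0.007518774362288234, (-1, -1, -1, -1)), (4.754952608721037, (1, 1, 1, 1)), (5.239312100985221, (-1, -1, -1, 1))]
[ 158.768    2.947  565.881    0.384  421.343  297.571   -2.859   -0.002
 -160.101   -0.001   -0.002] [ 0.   0.1 -0.   0.1 -0.1 -0.   0.2  0.2  0.1 -0.6 -0.3 -0.1  0.4  0.3
  0.1  0.2  0.   0.6  0.   0.4  0.3 -0.  -0.  -0.2 -0.  -0. ]
[[ 0.  0.  1.]
 [-1.  0.  0.]
 [-0. -1.  0.]]
```

```bash
python3 kin.py 10 10 10 >/dev/null; cat > ik.py <<'E'
from kin import *
k=np.load('kin.npz');L=k['L'];sg=k['sg'];off=R.from_quat(k['off'])
lo=np.array([-3.14,-1.21,-1.07,-3.16,-2.99,-3.1]);hi=np.array([3.14,2.06,1.41,2.05,-.16,3.1])
def fkt(q): P,f=fk(q,L,sg);return P,f*off
def ik(P,G,q0):
    def g(q):
        p,f=fkt(q);return np.r_[(p-P)/300,(R.from_matrix(G).inv()*f).as_rotvec()]
    o=least_squares(g,np.clip(q0,lo+1e-3,hi-1e-3),bounds=(lo,hi));return np.abs(o.fun).max(),o.x
def allik(P,G,n=40):
    rng=np.random.default_rng(0);S=[]
    for _ in range(n):
        e,q=ik(P,G,rng.uniform(lo,hi))
        if e<1e-3 and not any(np.abs(q-t).max()<.05 for t in S):S.append(q)
    return S
E
cat > run.py <<'E'
from ik import *
from to import goal,p
tip=np.array([511.8,99.5,175])
for tilt in (0,15,25):
  for roll in (0,180):
    G=goal()@R.from_euler('z',roll,degrees=True).as_matrix()
    # steeper tool: rotate about tool y (sign depends on roll)
    G=G@R.from_euler('y',(1 if roll==0 else -1)*-tilt*-1,degrees=True).as_matrix() if 0 else G@R.from_euler('y',(tilt if roll==0 else -tilt),degrees=True).as_matrix()
    for d in (25,-35):
      # ring lower face centre at tip+d*p ; TCP 3 behind along p
      S=allik(tip+(d+3)*p,G);print(tilt,roll,d,G[:,2],*S,sep='\n  ' if S else ' ')
E
python3 run.py
```

```text
0
  0
  25
  [ 0.62 -0.15 -0.77]
  [ 0.27  0.01 -1.06  1.97 -0.34 -0.82]
0 0 -35 [ 0.62 -0.15 -0.77]
0
  180
  25
  [ 0.62 -0.15 -0.77]
  [ 0.27  0.01 -1.06  1.97 -0.34  2.32]
0 180 -35 [ 0.62 -0.15 -0.77]
15 0 25 [ 0.8  -0.19 -0.57]
15 0 -35 [ 0.8  -0.19 -0.57]
15 180 25 [ 0.8  -0.19 -0.57]
15 180 -35 [ 0.8  -0.19 -0.57]
25 0 25 [ 0.88 -0.21 -0.42]
25 0 -35 [ 0.88 -0.21 -0.42]
25 180 25 [ 0.88 -0.21 -0.42]
25 180 -35 [ 0.88 -0.21 -0.42]
```

```bash
cat > run.py <<'E'
from ik import *
from to import goal,p
tip=np.array([511.8,99.5,175])
for tilt in (10,15,20,25,30,40):
  for roll in (0,180):
    G=goal()@R.from_euler('z',roll,degrees=True).as_matrix()@R.from_euler('y',(-tilt if roll==0 else tilt),degrees=True).as_matrix()
    for d in (25,-45):
      c=tip+(d+12)*p   # ring centre; keep it 12 mm behind TCP along tool z
      S=allik(c+12*G[:,2],G,30);print(tilt,roll,d,*[list(q.round(2)) for q in S],sep='  ')
E
python3 run.py
```

```text
10  0  25  [np.float64(0.57), np.float64(0.03), np.float64(-0.96), np.float64(1.09), np.float64(-0.42), np.float64(-0.22)]
10  0  -45  [np.float64(0.23), np.float64(0.17), np.float64(-0.98), np.float64(1.79), np.float64(-0.23), np.float64(-0.64)]
10  180  25  [np.float64(0.57), np.float64(0.03), np.float64(-0.96), np.float64(1.09), np.float64(-0.42), np.float64(2.92)]
10  180  -45  [np.float64(0.23), np.float64(0.17), np.float64(-0.97), np.float64(1.79), np.float64(-0.23), np.float64(2.51)]
15  0  25  [np.float64(0.65), np.float64(0.05), np.float64(-0.85), np.float64(0.75), np.float64(-0.5), np.float64(0.05)]
15  0  -45  [np.float64(0.45), np.float64(0.19), np.float64(-0.9), np.float64(1.12), np.float64(-0.3), np.float64(-0.17)]
15  180  25  [np.float64(0.65), np.float64(0.05), np.float64(-0.85), np.float64(0.74), np.float64(-0.5), np.float64(-3.08)]
15  180  -45  [np.float64(0.45), np.float64(0.19), np.float64(-0.9), np.float64(1.12), np.float64(-0.3), np.float64(2.98)]
20  0  25  [np.float64(0.66), np.float64(0.08), np.float64(-0.73), np.float64(0.5), np.float64(-0.6), np.float64(0
[... 1154 characters left out ...]
4(0.14), np.float64(-0.52), np.float64(0.18), np.float64(-0.8), np.float64(-2.54)]
30  180  -45  [np.float64(0.54), np.float64(0.27), np.float64(-0.51), np.float64(0.2), np.float64(-0.67), np.float64(-2.49)]
40  0  25  [np.float64(0.54), np.float64(0.21), np.float64(-0.35), np.float64(0.0), np.float64(-1.01), np.float64(0.8)]
40  0  -45  [np.float64(0.48), np.float64(0.33), np.float64(-0.33), np.float64(0.0), np.float64(-0.91), np.float64(0.86)]
40  180  25  [np.float64(0.54), np.float64(0.21), np.float64(-0.35), np.float64(-0.0), np.float64(-1.01), np.float64(-2.34)]
40  180  -45  [np.float64(0.48), np.float64(0.33), np.float64(-0.33), np.float64(-0.0), np.float64(-0.91), np.float64(-2.28)]
```

{"fn": "servo_tool", "kwargs": {
  "commands": [
    [[255,0,0,-0.01,0,0,0],[255,0,0,-0.01,0,0,0],[255,0,0,-0.01,0,0,0],[255,0,0,0,0,-5,0],[255,0,0,0,0,-5,0],[255,0,0,0,0,-6,0],[255,0,0,0,0,-6,0],[255,0,0,0,0,-6,0],[255,0,0,0,0,-6,0],[255,0,0,0,0,-6,0]]
  ]
}}

```text
clock: 11.6
position: [504.6, 93.4, 224.8]
ee_rot: [0.977, -0.132, 0.166, 0.033]
contact_force: [1.8, -3.4, -2.3]
gripper_width: 48.4
grasp_force: 63.1
```

```bash
cat > t2.py <<'E'
from to import *
gy=np.cross([0,0,1],gx);Dn=np.c_[gx,-gy,[0,0,-1]]
to([490,-60,100],Dn)
E
python3 t2.py
```

```text
[ 0.64  0.07 -0.63  0.43 -0.73  0.36] [504.6   93.42 224.75]
shift now [-17.09 149.18 129.49]
turn deg [  1.47 -19.45  -1.73] shift after turn [ 21.88 152.55 124.75]
```

{"fn": "servo_tool", "kwargs": {
  "commands": [
    [[255,0,0,0,0.4,-5,-0.4],[255,0,0,0,0.4,-5,-0.4],[255,0,0,0,0.4,-5,-0.4],[255,0,0,0,0.3,-4.5,-0.5],[255,0,0,0,0,0,0],[255,0.004,0.03,0,0,0,0],[255,0.004,0.03,0,0,0,0],[255,0.004,0.03,0,0,0,0],[255,0.004,0.03,0,0,0,0],[255,0.004,0.03,0,0,0,0]]
  ]
}}

```text
clock: 12.43
position: [489.3, -58.5, 225.2]
ee_rot: [0.993, -0.119, 0.003, -0.0]
contact_force: [0.9, -0.4, -2.9]
gripper_width: 48.2
grasp_force: 63.2
```

{"fn": "servo_tool", "kwargs": {
  "commands": [
    [[255,0,0,0.03,0,0,0],[255,0,0,0.03,0,0,0],[255,0,0,0.03,0,0,0],[255,0,0,0.03,0,0,0],[255,0,0,0.03,0,0,0],[255,0,0,0.03,0,0,0],[255,0,0,0,0,0,0],[255,0,0,0,0,0,0]]
  ]
}}

```text
clock: 13.1
position: [490.5, -57.9, 44.7]
ee_rot: [0.993, -0.119, 0.001, 0.001]
contact_force: [0.6, 0.3, -2.5]
gripper_width: 48.3
grasp_force: 63.8
```

```bash
python3 t2.py
```

```text
[ 0.21  0.39 -0.54  0.   -0.63  1.11] [490.53 -57.88  44.69]
shift now [  0.13   2.25 -55.31]
turn deg [ 0.07 -0.15 -0.12] shift after turn [ -0.02   2.18 -55.31]
```

{"fn": "servo_tool", "kwargs": {
  "commands": [
    [[255,0,0,0.015,0,0,0],[255,0,0,0.015,0,0,0],[255,0,0,0.007,0,0,0],[255,0,0,0.003,0,0,0],[255,0,0,0,0,0,0],[255,0,0,0,0,0,0]]
  ]
}}

```text
clock: 13.6
position: [493.2, -58.1, 6.5]
ee_rot: [0.993, -0.12, 0.004, -0.0]
contact_force: [-0.3, 0.1, -3.1]
gripper_width: 48.7
grasp_force: 63.7
```

{"fn": "servo_tool", "kwargs": {
  "commands": [
    [[255,0,0,0.001,0,0,0],[255,0,0,0.001,0,0,0],[255,0,0,0,0,0,0]]
  ]
}}

```text
clock: 13.85
position: [493.1, -58.3, 4.1]
ee_rot: [0.993, -0.12, 0.004, -0.0]
contact_force: [-0.9, 1.0, 1.1]
gripper_width: 48.3
grasp_force: 64.2
```

{"fn": "servo_tool", "kwargs": {
  "commands": [
    [[0,0,0,0,0,0,0],[0,0,0,0,0,0,0],[0,0,0,0,0,0,0],[0,0,0,0,0,0,0],[0,0,0,0,0,0,0],[0,0,0,0,0,-5,0],[0,0,0,0,0,-5,0],[0,0,0,0,0,-5,0],[0,0,0,0,0,-5,0],[0,-0.003,0,0.002,0,0,0]]
  ]
}}

```text
clock: 14.68
position: [492.5, -58.2, 1.2]
ee_rot: [0.978, -0.119, -0.169, -0.021]
contact_force: [2.1, -0.5, -0.5]
gripper_width: 85.6
grasp_force: 0.0
```

{"fn": "servo_tool", "kwargs": {
  "commands": [
    [[0,0,0,0,0,0,0],[0,0,0,0,0,0,0]]
  ]
}}

```text
clock: 14.85
position: [487.9, -57.6, 2.0]
ee_rot: [0.978, -0.119, -0.17, -0.021]
contact_force: [-0.2, -0.9, 0.7]
gripper_width: 85.5
grasp_force: 0.0
```

```bash
python3 look.py wrist w5; cat > t3.py <<'E'
from to import *
gy=np.cross([0,0,1],gx);Dn=np.c_[gx,-gy,[0,0,-1]]@R.from_euler('y',-20,degrees=True).as_matrix()
to([493,-58,12]+10*Dn[:,2],Dn)
E
python3 t3.py
```

```text
14.9 [487.87 -57.58   2.29] [[ 0.91 -0.24 -0.33]
 [-0.22 -0.97  0.08]
 [-0.34 -0.   -0.94]] [-0.53  0.23 -0.32] [[325.19   0.   279.4 ]
 [  0.   325.19 213.07]
 [  0.     0.     1.  ]] [[ -0.24   0.76   0.61 611.78]
 [ -0.97  -0.19  -0.15 -87.9 ]
 [ -0.    -0.63   0.78 107.6 ]
 [  0.     0.     0.     1.  ]]
[ 0.13  0.61 -0.28 -0.15 -1.01  1.3 ] [487.87 -57.58   2.29]
shift now [ 1.46 -0.8  -0.86]
turn deg [-0.08 -0.31 -0.19] shift after turn [ 1.46 -0.79 -0.87]
```

View pics/w5.png

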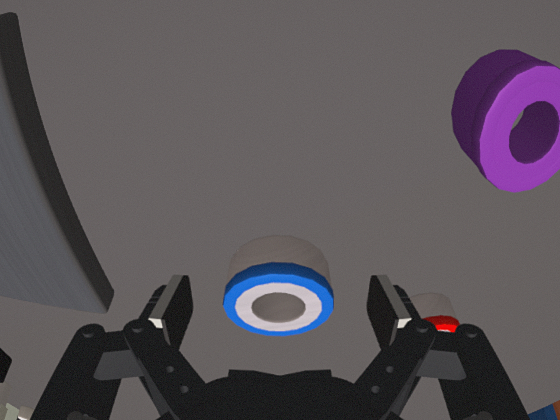

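{"fn": "servo_tool", "kwargs": {
  "commands": [
    [[0,0.001,0,-0.0015,0,0,0],[255,0,0,0,0,0,0],[255,0,0,0,0,0,0],[255,0,0,0,0,0,0],[255,0,0,0,0,0,0],[255,0,0,0,0,0,0],[255,0,0,0,0,0,0],[255,0,0,0,0,0,0],[255,0,0,0,0,0,0]]
  ]
}}

```text
clock: 15.65
position: [490.5, -57.7, 4.4]
ee_rot: [0.978, -0.118, -0.169, -0.021]
contact_force: [-0.2, 1.9, 5.8]
gripper_width: 48.3
grasp_force: 61.2
```

```bash
python3 t3.py; python3 - <<'E'
from ik import *
from to import goal,p
tip=np.array([511.8,99.5,175]);G=goal()@R.from_euler('y',-20,degrees=True).as_matrix()
print(G)
for d in(55,20,-45): print(ik(tip+(d+12)*p+8.5*G[:,2],G,[.65,.1,-.7,.5,-.6,.3]), tip+(d+12)*p+8.5*G[:,2])
E
```

```text
[ 0.13  0.61 -0.28 -0.15 -1.01  1.3 ] [490.54 -57.68   4.38]
shift now [-0.31 -0.26  2.  ]
turn deg [-0.12 -0.38 -0.14] shift after turn [-0.29 -0.27  2.  ]
[[ 0.91 -0.24  0.33]
 [-0.22 -0.97 -0.08]
 [ 0.34  0.   -0.94]]
(np.float64(7.579122514774402e-16), array([ 0.71,  0.01, -0.71,  0.45, -0.69,  0.29])) [472.75 108.95 218.34]
(np.float64(6.53114715087888e-13), array([ 0.66,  0.08, -0.73,  0.5 , -0.6 ,  0.29])) [494.63 103.65 191.53]
(np.float64(1.1388927995126252e-12), array([ 0.56,  0.2 , -0.76,  0.62, -0.43,  0.23])) [535.25  93.83 141.74]
```

{"fn": "servo_tool", "kwargs": {
  "commands": [
    [[255,-0.003,0,-0.0095,0,0,0],[255,-0.01,0,-0.028,0,0,0],[255,-0.01,0,-0.028,0,0,0],[255,-0.01,0,-0.028,0,0,0],[255,-0.01,0,-0.028,0,0,0],[255,-0.01,0,-0.028,0,0,0],[255,-0.01,0,-0.028,0,0,0],[255,-0.01,0,-0.028,0,0,0],[255,0,0,0,0,0,0],[255,0,0,0,0,0,0]]
  ]
}}

```text
clock: 16.48
position: [491.0, -57.9, 222.9]
ee_rot: [0.978, -0.118, -0.167, -0.022]
contact_force: [-1.3, 0.1, -3.9]
gripper_width: 48.4
grasp_force: 63.0
```

{"fn": "servo_tool", "kwargs": {
  "commands": [
    [[255,-0.0075,-0.0225,0.003,0,0,0],[255,-0.0075,-0.0225,0.003,0,0,0],[255,-0.0075,-0.0225,0.003,0,0,0],[255,-0.0075,-0.0225,0.003,0,0,0],[255,-0.0075,-0.0225,0.003,0,0,0],[255,-0.0075,-0.0225,0.003,0,0,0],[255,-0.0075,-0.0225,0.003,0,0,0],[255,0,0,0,0,5,0],[255,0,0,0,0,5,0],[255,0,0,0,0,5,0]]
  ]
}}

```text
clock: 17.32
position: [472.5, 108.3, 217.2]
ee_rot: [0.992, -0.12, -0.041, -0.004]
contact_force: [-0.0, 0.1, -3.4]
gripper_width: 48.3
grasp_force: 63.1
```

{"fn": "servo_tool", "kwargs": {
  "commands": [
    [[255,0,0,0,0,5,0],[255,0,0,0,0,5,0],[255,0,0,0,0,5,0],[255,0,0,0,0,5,0],[255,0,0,0,0,5,0],[255,0,0,0,0,0,0],[255,0,0,0,0,0,0]]
  ]
}}

```text
clock: 17.9
position: [470.2, 106.2, 216.4]
ee_rot: [0.978, -0.118, 0.172, 0.023]
contact_force: [1.1, 0.2, -2.9]
gripper_width: 48.4
grasp_force: 63.1
```

```bash
cat > t4.py <<'E'
import sys
from to import *
G=goal()@R.from_euler('y',-20,degrees=True).as_matrix()
d=float(sys.argv[1])
to(np.array([511.8,99.5,175])+(d+12)*p+8.5*G[:,2],G); print('p in tool',G.T@p)
E
python3 t4.py 20
```

```text
[ 0.71  0.01 -0.72  0.46 -0.69  0.28] [470.24 106.23 216.43]
shift now [14.31 -3.44 31.7 ]
turn deg [ 0.33 -0.01 -0.08] shift after turn [14.32 -3.24 31.72]
p in tool [-0.34  0.   -0.94]
```

{"fn": "servo_tool", "kwargs": {
  "commands": [
    [[255,0.0035,-0.001,0.008,0,0,0],[255,0.0035,-0.001,0.008,0,0,0],[255,0.0035,-0.001,0.008,0,0,0],[255,0.0035,0,0.008,0,0,0],[255,0,0,0,0,0,0],[255,0,0,0,0,0,0],[255,0,0,0,0,0,0]]
  ]
}}

```text
clock: 18.48
position: [497.9, 105.2, 194.1]
ee_rot: [0.977, -0.119, 0.175, 0.021]
contact_force: [-0.4, -0.2, -2.7]
gripper_width: 48.2
grasp_force: 63.1
```

```bash
python3 t4.py 20; python3 look.py wrist w6 >/dev/null; python3 look.py scene s6 >/dev/null;python3 look.py top p6 >/dev/null; python3 - <<'E'
import cv2,numpy as np
s=cv2.imread('pics/s6.png');t=cv2.imread('pics/p6.png');w=cv2.imread('pics/w6.png')
f=lambda im,x0,y0,W,H,k:cv2.resize(im[y0:y0+H,x0:x0+W],None,fx=k,fy=k,interpolation=cv2.INTER_CUBIC)
o=np.hstack([f(s,295,145,66,100,6),f(w,180,140,200,300,2)])
print(o.shape);cv2.imwrite('pics/c6.png',o)
E
```

```text
[ 0.66  0.08 -0.72  0.5  -0.6   0.28] [497.89 105.17 194.13]
shift now [-3.53  2.26  1.47]
turn deg [ 0.07 -0.31 -0.25] shift after turn [-3.53  2.24  1.48]
p in tool [-0.34  0.   -0.94]Traceback (most recent call last):
  File "<stdin>", line 4, in <module>
    return _nx.concatenate(arrs, 1, dtype=dtype, casting=casting)
           ~~~~~~~~~~~~~~~^^^^^^^^^^^^^^^^^^^^^^^^^^^^^^^^^^^^^^^
ValueError: all the input array dimensions except for the concatenation axis must match exactly, but along dimension 0, the array at index 0 has size 600 and the array at index 1 has size 560
```

```bash
python3 - <<'E'
import cv2,numpy as np
s=cv2.imread('pics/s6.png');t=cv2.imread('pics/p6.png');w=cv2.imread('pics/w6.png')
f=lambda im,x0,y0,W,H,k:cv2.resize(im[y0:y0+H,x0:x0+W],None,fx=k,fy=k,interpolation=cv2.INTER_CUBIC)
o=np.hstack([f(s,295,145,66,93,6),f(w,180,140,200,279,2)])
print(o.shape);cv2.imwrite('pics/c6.png',o)
E
python3 - <<'E'
import sys;sys.path.insert(0,'.')
from ik import *
s=arm.read_state();print(s['position'],fkt(s['joints'])[0])
E
```

```text
(558, 796, 3)
[497.679 105.525 194.717] [497.951 105.649 194.758]
```

View pics/c6.png

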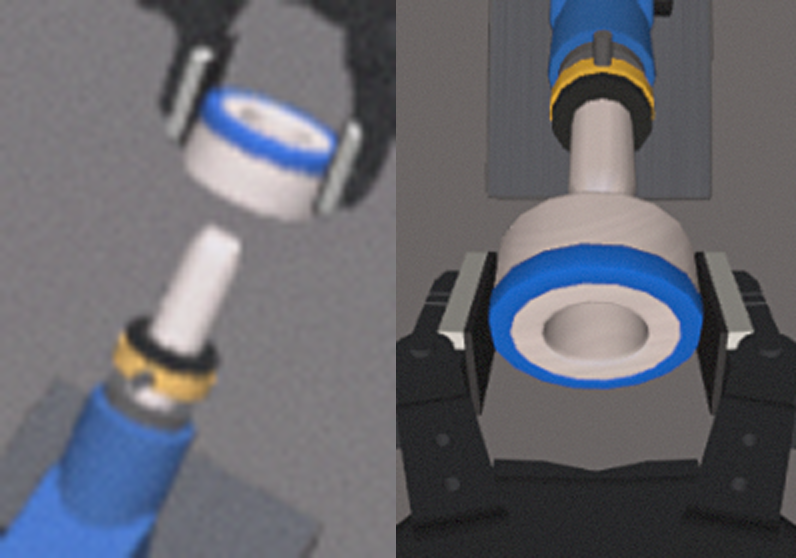

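The composite shows the ring axis parallel to the peg. In the wrist view the peg sits at col 602 and the bore at col 596, so the ring is about 2 mm off in tool y, which matches the measured pose. I'll correct that and ease on.

{"fn": "servo_tool", "kwargs": {
  "commands": [
    [[255,-0.0025,0.002,0,0,0,0],[255,0,0,0,0,0,0],[255,0,0,0,0,0,0],[255,0.0017,0,0.0047,0,0,0],[255,0.0017,0,0.0047,0,0,0],[255,0.0017,0,0.0047,0,0,0],[255,0.0017,0,0.0047,0,0,0],[255,0,0,0,0,0,0],[255,0,0,0,0,0,0]]
  ]
}}

```text
clock: 19.38
position: [507.4, 100.6, 177.6]
ee_rot: [0.977, -0.119, 0.175, 0.021]
contact_force: [-0.3, -0.6, -3.3]
gripper_width: 48.1
grasp_force: 63.0
```

```bash
python3 t4.py 0
```

```text
[ 0.63  0.12 -0.74  0.54 -0.55  0.26] [507.43 100.62 177.56]
shift now [-0.75  0.07  1.17]
turn deg [ 0.11 -0.28 -0.22] shift after turn [-0.74  0.07  1.17]
p in tool [-0.34  0.   -0.94]
```

{"fn": "servo_tool", "kwargs": {
  "commands": [
    [[255,0.001,0,0.0028,0,0,0],[255,0.001,0,0.0028,0,0,0],[255,0.001,0,0.0028,0,0,0],[255,0,0,0,0,0,0],[255,0,0,0,0,0,0]]
  ]
}}

```text
clock: 19.8
position: [513.0, 99.5, 171.2]
ee_rot: [0.977, -0.118, 0.175, 0.021]
contact_force: [-0.5, -0.8, -2.7]
gripper_width: 48.0
grasp_force: 63.1
```

{"fn": "servo_tool", "kwargs": {
  "commands": [
    [[255,0.001,0,0.0028,0,0,0],[255,0.001,0,0.0028,0,0,0],[255,0,0,0,0,0,0],[255,0,0,0,0,0,0]]
  ]
}}

```text
clock: 20.13
position: [516.7, 98.6, 166.6]
ee_rot: [0.977, -0.118, 0.175, 0.021]
contact_force: [0.2, 0.2, -3.1]
gripper_width: 48.1
grasp_force: 63.1
```

```bash
python3 t4.py -14; python3 look.py wrist w7 230 210 330 350 5 >/dev/null
```

```text
[ 0.6   0.14 -0.75  0.56 -0.51  0.25] [516.65  98.56 166.57]
shift now [-1.07  0.23  0.76]
turn deg [ 0.06 -0.31 -0.21] shift after turn [-1.07  0.23  0.76]
p in tool [-0.34  0.   -0.94]
```

```bash
python3 - <<'E'
import cv2
a=cv2.imread('pics/w7.png');print(a.shape);cv2.imwrite('pics/w7b.png',cv2.resize(a,None,fx=.85,fy=.85))
E
```

```text
(700, 500, 3)
```

View pics/w7b.png

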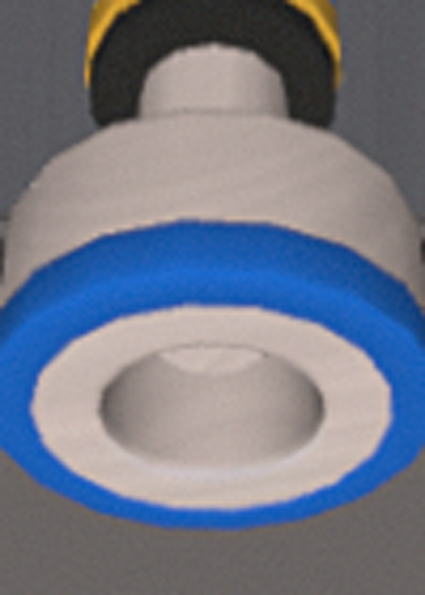

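Picture 10 shows the peg tip inside the bore, laterally centred at (212,358) against the bore centre at about (212,405), and the force readings show no contact. I'll slide on in small steps and watch the forces.

{"fn": "servo_tool", "kwargs": {
  "commands": [
    [[255,0.0007,0,0.0019,0,0,0],[255,0.0007,0,0.0019,0,0,0],[255,0.0007,0,0.0019,0,0,0],[255,0,0,0,0,0,0]]
  ]
}}

```text
clock: 20.52
position: [520.5, 97.6, 161.8]
ee_rot: [0.977, -0.118, 0.175, 0.021]
contact_force: [-0.2, -0.3, -3.4]
gripper_width: 47.8
grasp_force: 63.1
```

{"fn": "servo_tool", "kwargs": {
  "commands": [
    [[255,0.0007,0,0.0019,0,0,0],[255,0.0007,0,0.0019,0,0,0],[255,0,0,0,0,0,0]]
  ]
}}

```text
clock: 20.77
position: [523.1, 97.0, 158.7]
ee_rot: [0.977, -0.118, 0.175, 0.021]
contact_force: [-0.0, 0.4, -2.7]
gripper_width: 48.3
grasp_force: 63.1
```

{"fn": "servo_tool", "kwargs": {
  "commands": [
    [[255,0.0007,0,0.0019,0,0,0],[255,0.0007,0,0.0019,0,0,0],[255,0,0,0,0,0,0]]
  ]
}}

```text
clock: 21.02
position: [524.9, 96.1, 155.0]
ee_rot: [0.977, -0.119, 0.174, 0.021]
contact_force: [-2.6, 0.3, -5.8]
gripper_width: 48.3
grasp_force: 62.9
```

{"fn": "servo_tool", "kwargs": {
  "commands": [
    [[255,0.0007,0,0.0019,0,0,0],[255,0.0007,0,0.0019,0,0,0],[255,0,0,0,0,0,0]]
  ]
}}

```text
clock: 21.27
position: [526.9, 95.1, 151.3]
ee_rot: [0.977, -0.119, 0.174, 0.022]
contact_force: [-3.1, 0.6, -9.1]
gripper_width: 47.8
grasp_force: 63.1
```

```bash
python3 t4.py -31
```

```text
[ 0.58  0.18 -0.76  0.6  -0.46  0.24] [526.86  95.11 151.28]
shift now [-0.11 -0.72 -1.3 ]
turn deg [ 0.16 -0.16 -0.21] shift after turn [-0.11 -0.72 -1.3 ]
p in tool [-0.34  0.   -0.94]
```

{"fn": "servo_tool", "kwargs": {
  "commands": [
    [[255,0.0007,0,0.0019,0,0,0],[255,0.0007,0,0.0019,0,0,0],[255,0,0,0,0,0,0]]
  ]
}}

```text
clock: 21.52
position: [529.6, 94.5, 148.5]
ee_rot: [0.977, -0.119, 0.174, 0.022]
contact_force: [-2.2, 0.3, -9.4]
gripper_width: 48.5
grasp_force: 63.2
```

{"fn": "servo_tool", "kwargs": {
  "commands": [
    [[255,0.0007,0,0.0019,0,0,0],[255,0,0,0,0,0,0]]
  ]
}}

```text
clock: 21.68
position: [531.1, 94.3, 147.2]
ee_rot: [0.977, -0.119, 0.174, 0.022]
contact_force: [-2.6, 1.7, -8.3]
gripper_width: 48.3
grasp_force: 63.2
```

```bash
cat > f.py <<'E'
from to import *
s=arm.read_state();F=s['contact_force']-np.array([-.2,0,-3.0]);n=goal()[:,0];G=goal()
e=s['position']-(np.array([511.8,99.5,175])+12*p+8.5*(G@R.from_euler('y',-20,degrees=True).as_matrix())[:,2])
print('F p,n,y',F@p,F@n,F@G[:,1],'pos d,n,y',e@p,e@n,e@G[:,1],s['wrist_torque'])
E
python3 f.py
```

```text
F p,n,y -2.3168265110093365 -5.539946177756995 -1.0573712072239296 pos d,n,y -38.17476789813363 0.35078538943966947 0.5035065399927964 [ 0.68  2.35 -0.  ]
```

{"fn": "servo_tool", "kwargs": {
  "commands": [
    [[255,0.0003,0,0.0009,0,0,0],[255,0.0003,0,0.0009,0,0,0],[255,0,0,0,0,0,0]]
  ]
}}

```text
clock: 21.93
position: [532.4, 94.1, 146.2]
ee_rot: [0.977, -0.119, 0.175, 0.022]
contact_force: [-4.9, 2.4, -6.3]
gripper_width: 48.4
grasp_force: 63.4
```

```bash
python3 f.py
```

```text
F p,n,y 0.7362588493420088 -6.028692774189842 -1.2226226016315538 pos d,n,y -39.79315412791683 0.7058165676979944 0.34788106891978665 [0.73 2.69 0.01]
```

{"fn": "servo_tool", "kwargs": {
  "commands": [
    [[255,0.0002,0,0.0006,0,0,0],[255,0,0,0,0,0,0],[255,0,0,0,0,0,0]]
  ]
}}

```text
clock: 22.18
position: [532.8, 94.1, 145.8]
ee_rot: [0.977, -0.119, 0.175, 0.022]
contact_force: [-5.2, 1.6, -6.1]
gripper_width: 48.6
grasp_force: 63.5
```

```bash
python3 f.py
```

```text
F p,n,y 0.99662770620989 -5.945377842099371 -0.34759771777096193 pos d,n,y -40.35138797432455 0.7140871960946382 0.33149476613501994 [0.76 2.76 0.03]
```

{"fn": "servo_tool", "kwargs": {
  "commands": [
    [[255,0.0002,0,0.0006,0,0,0],[255,0.0002,0,0.0006,0,0,0],[255,0,0,0,0,0,0],[255,0,0,0,0,0,0]]
  ]
}}

```text
clock: 22.52
position: [533.3, 93.9, 144.9]
ee_rot: [0.977, -0.118, 0.175, 0.021]
contact_force: [-9.0, 2.7, -2.6]
gripper_width: 48.7
grasp_force: 63.9
```

```bash
python3 f.py
```

```text
F p,n,y 6.166052963544896 -6.7916019329766675 -0.5290410372859263 pos d,n,y -41.32723353340603 0.5504630249233297 0.35148095462497214 [0.91 3.4  0.  ]
```

{"fn": "servo_tool", "kwargs": {
  "commands": [
    [[255,0.0002,0,0.0005,0,0,0],[255,0,0,0,0,0,0],[255,0,0,0,0,0,0]]
  ]
}}

```text
clock: 22.77
position: [533.5, 93.9, 144.7]
ee_rot: [0.977, -0.118, 0.175, 0.021]
contact_force: [-10.9, 2.9, -1.5]
gripper_width: 48.5
grasp_force: 64.1
```

```bash
python3 f.py
```

```text
F p,n,y 8.219268267584852 -7.521632252300911 -0.33591737116977105 pos d,n,y -41.62298211708976 0.570639894266595 0.3556146664839097 [1.09 3.8  0.05]
```

{"fn": "servo_tool", "kwargs": {
  "commands": [
    [[255,0.0002,0,0.0005,0,0,0],[255,0,0,0,0,0,0],[255,0,0,0,0,0,0],[255,0,0,0,0,0,0],[255,0,0,0,0,0,0],[255,0,0,0,0,0,0],[255,0,0,0,0,0,0],[255,0,0,0,0,0,0],[255,0,0,0,0,0,0],[255,0,0,0,0,0,0]]
  ]
}}

```text
clock: 23.6
position: [533.7, 93.8, 144.5]
ee_rot: [0.977, -0.118, 0.175, 0.021]
contact_force: [-14.3, 3.6, 1.0]
gripper_width: 48.3
grasp_force: 64.4
```

```bash
python3 f.py
```

```text
F p,n,y 12.364417301282806 -8.559234322470992 -0.20024361863750728 pos d,n,y -41.89739411854143 0.5955365595352906 0.3614789830794056 [1.24 4.3  0.08]
```

{"fn": "servo_tool", "kwargs": {
  "commands": [
    [[255,0,0,0,0,0,0],[255,0,0,0,0,0,0],[255,0,0,0,0,0,0],[255,0,0,0,0,0,0],[255,0,0,0,0,0,0]]
  ]
}}

```text
clock: 24.02
position: [533.7, 93.9, 144.5]
ee_rot: [0.977, -0.118, 0.175, 0.021]
contact_force: [-13.7, 4.2, 1.4]
gripper_width: 48.4
grasp_force: 64.4
```

```bash
python3 f.py
```

```text
F p,n,y 12.43975644800138 -8.017147326074898 -0.916984039168956 pos d,n,y -41.88876095307974 0.5898870123583997 0.33815300205872856 [1.17 4.33 0.02]
```

{"fn": "servo_tool", "kwargs": {
  "commands": [
    [[255,-0.0002,0,-0.0005,0,0,0],[0,0,0,0,0,0,0],[0,0,0,0,0,0,0],[0,0,0,0,0,0,0],[0,0,0,0,0,0,0],[0,0,0,0,0,0,0],[0,0,0,0,0,0,0]]
  ]
}}

```text
clock: 24.6
position: [535.3, 94.5, 145.5]
ee_rot: [0.977, -0.118, 0.176, 0.021]
contact_force: [-0.7, 0.2, 0.1]
gripper_width: 85.6
grasp_force: 0.0
```

```bash
python3 f.py; python3 look.py wrist w8 >/dev/null; python3 look.py scene s8 >/dev/null; python3 - <<'E'
from h import *
c=np.load('w8.npz')['frame'].astype(int);b=((c[...,0]-c[...,2]>80)&(c[...,0]-c[...,1]>40)).astype(np.uint8);b[:230]=0
ys,xs=np.nonzero(b);print(xs.min(),xs.max(),ys.min(),ys.max())
c=np.load('w7.npz')['frame'].astype(int);b=((c[...,0]-c[...,2]>80)&(c[...,0]-c[...,1]>40)).astype(np.uint8);b[:230]=0
ys,xs=np.nonzero(b);print(xs.min(),xs.max(),ys.min(),ys.max())
E
```

```text
F p,n,y 2.7149564919132523 1.524579597906225 -0.09318290025218413 pos d,n,y -42.025056425187046 2.3362416346895616 -0.6199906419080403 [0.13 0.63 0.01]
228 334 230 336
226 332 262 333
```

{"fn": "servo_tool", "kwargs": {
  "commands": [
    [[0,-0.002,0,-0.005,0,0,0],[0,-0.005,0,-0.014,0,0,0],[0,-0.007,0,-0.019,0,0,0],[0,-0.007,0,-0.019,0,0,0],[0,-0.007,0,-0.019,0,0,0],[0,-0.0035,0,-0.0095,0,0,0],[0,0,0,0,0,0,0],[0,0,0,0,0,0,0]]
  ]
}}

```text
clock: 25.37
position: [477.0, 108.8, 214.8]
ee_rot: [0.977, -0.118, 0.176, 0.02]
contact_force: [0.8, -0.2, 0.9]
gripper_width: 84.9
grasp_force: 0.0
```

```bash
python3 look.py scene s9 |head -1; python3 look.py wrist w9 >/dev/null; python3 - <<'E'
from h import *
from to import p,gx
np.set_printoptions(precision=1,suppress=True)
s=np.load('s9.npz');im=s['frame']; s0=np.load('scene0.npz')
tip=np.array([511.8,99.5,175])
a=np.array([332,184.5]);print(proj(s,tip))
off=a-proj(s,tip)
for d in range(0,-64,-2):
    u=proj(s,tip+d*p)+off
    # sample also on the +y flank of ring, radius 16 & 22
    w=np.cross([0,0,1],gx)
    r=[]
    for rad in (0,16,22):
        q=proj(s,tip+d*p+rad*w)+off; x,y=np.round(q).astype(int); r.append((im[y,x].tolist(),s0['frame'][y,x].tolist()))
    print(d,u,*r)
E
```

```text
25.4167 [476.97 108.38 214.04] [[ 0.91 -0.24  0.34]
[331.2 183.2]
0 [332.  184.5] ([201, 200, 214], [196, 196, 208]) ([125, 123, 127], [122, 116, 121]) ([125, 121, 126], [121, 117, 121])
-2 [331.6 185.4] ([225, 223, 231], [223, 220, 227]) ([128, 124, 129], [123, 121, 124]) ([124, 123, 124], [120, 119, 122])
-4 [331.2 186.2] ([231, 227, 231], [230, 224, 229]) ([123, 121, 124], [127, 123, 127]) ([123, 122, 125], [121, 121, 121])
-6 [330.9 187.1] ([228, 223, 228], [224, 220, 224]) ([125, 121, 126], [124, 120, 124]) ([120, 118, 121], [126, 124, 126])
-8 [330.5 187.9] ([221, 219, 226], [219, 216, 223]) ([143, 120, 111], [118, 114, 116]) ([122, 121, 122], [121, 114, 118])
-10 [330.1 188.8] ([220, 220, 226], [215, 215, 222]) ([182, 118, 94], [120, 119, 122]) ([131, 125, 126], [125, 122, 124])
-12 [329.7 189.6] ([220, 220, 227], [211, 214, 222]) ([214, 146, 121], [121, 119, 123]) ([177, 113, 88], [122, 121, 123])
-14 [329.4 190.5] ([214, 216, 224], [214, 213, 222]) ([221, 220, 230], [120, 118, 120]) ([201, 113, 77], [123, 122, 125])
-16 [329.  191.4] ([214, 216, 224], [214, 213, 222]) ([217,
[... 2152 characters left out ...]
8], [70, 105, 127]) ([82, 104, 122], [82, 105, 120]) ([127, 124, 127], [124, 121, 124])
-54 [322.  207.3] ([96, 162, 204], [99, 163, 201]) ([108, 114, 123], [107, 110, 119]) ([122, 120, 123], [120, 117, 121])
-56 [321.7 208.1] ([107, 184, 227], [107, 181, 225]) ([124, 121, 128], [122, 119, 121]) ([127, 124, 126], [122, 121, 123])
-58 [321.3 208.9] ([112, 179, 223], [108, 176, 221]) ([124, 121, 128], [122, 119, 121]) ([124, 120, 125], [124, 121, 123])
-60 [320.9 209.8] ([159, 192, 223], [158, 189, 221]) ([127, 121, 125], [122, 118, 120]) ([127, 123, 126], [122, 118, 120])
-62 [320.6 210.6] ([207, 207, 220], [200, 199, 213]) ([126, 120, 123], [119, 115, 117]) ([127, 123, 126], [122, 118, 120])
```

The released ring's lower edge lines up with the buffer face to within about 0.2 mm, so it is home. Next, the button.

{"fn": "servo_tool", "kwargs": {
  "commands": [
    [[255,0,0,-0.01,0,-4,0],[255,0,0,-0.01,0,-4,0],[255,0,0,0,0,-4,0],[255,0,0,0,0,-4,0],[255,0,0,0,0,-4,0],[255,-0.012,-0.027,0,0,0,0],[255,-0.012,-0.027,0,0,0,0],[255,-0.012,-0.027,0,0,0,0],[255,-0.012,-0.027,0,0,0,0],[255,-0.012,-0.027,0,0,0,0]]
  ]
}}

```text
clock: 26.3
position: [444.9, 255.9, 231.5]
ee_rot: [0.993, -0.121, 0.002, 0.001]
contact_force: [0.1, -0.1, -0.0]
gripper_width: 0.1
grasp_force: 0.0
```

{"fn": "servo_tool", "kwargs": {
  "commands": [
    [[255,-0.011,-0.027,0,0,0,0],[255,-0.011,-0.027,0,0,0,0],[255,-0.011,-0.027,0,0,0,0],[255,0,0,0.03,0,0,0],[255,0,0,0.03,0,0,0],[255,0,0,0,0,0,0],[255,0,0,0,0,0,0]]
  ]
}}

```text
clock: 26.88
position: [432.4, 340.6, 170.6]
ee_rot: [0.993, -0.12, 0.002, 0.003]
contact_force: [-0.1, 0.9, -0.4]
gripper_width: 0.1
grasp_force: 0.0
```

```bash
sed -i 's/\[490,-60,100\]/[431,367,100]/' t2.py; python3 look.py wrist w10 |tail -12; python3 t2.py; python3 - <<'E'
from h import *
np.set_printoptions(precision=1,suppress=True)
c=np.load('w10.npz');i=c['frame'].astype(int);b=((i[...,1]-i[...,2]>60)&(i[...,1]-i[...,0]>50)).astype(np.uint8)
cs,_=cv2.findContours(b,0,2);k=max(cs,key=cv2.contourArea);e=cv2.fitEllipse(k);print(e,cv2.boundingRect(k));print(atz(rayf(c,*e[0]),62))
E
```

```text
26.9333 [433.4  341.59 172.7 ] [[ 0.97 -0.24  0.01]
 [-0.24 -0.97 -0.  ]
 [ 0.01  0.   -1.  ]] [ 0.06 -1.49  0.74] [[325.19   0.   279.4 ]
 [  0.   325.19 213.07]
 [  0.     0.     1.  ]] [[ -0.24   0.92   0.31 513.99]
 [ -0.97  -0.23  -0.07 321.5 ]
 [  0.    -0.32   0.95 313.45]
 [  0.     0.     0.     1.  ]]
[ 0.96  0.31 -0.26  0.01 -1.    0.36] [433.4  341.59 172.7 ]
shift now [ -8.87 -24.17  72.62]
turn deg [ 0.05 -0.37 -0.22] shift after turn [ -8.31 -24.14  72.7 ]
((248.60818481445312, 218.19979858398438), (30.490150451660156, 31.069339752197266), 129.3722381591797) (233, 202, 32, 32)
[432.1 366.5  62. ]
```

{"fn": "servo_tool", "kwargs": {
  "commands": [
    [[255,-0.008,-0.024,0,0,0,0],[255,0,0,0.03,0,0,0],[255,0,0,0.03,0,0,0],[255,0,0,0.02,0,0,0],[255,0,0,0.012,0,0,0],[255,0,0,0,0,0,0],[255,0,0,0,0,0,0]]
  ]
}}

```text
clock: 27.52
position: [432.3, 367.5, 82.2]
ee_rot: [0.993, -0.12, 0.004, -0.001]
contact_force: [-0.1, -0.2, 0.4]
gripper_width: 0.5
grasp_force: 0.0
```

{"fn": "servo_tool", "kwargs": {
  "commands": [
    [[255,0,0,0.01,0,0,0],[255,0,0,0.006,0,0,0],[255,0,0,0.003,0,0,0],[255,0,0,0.002,0,0,0],[255,0,0,0,0,0,0],[255,0,0,0,0,0,0]]
  ]
}}

```text
clock: 28.02
position: [431.4, 367.0, 60.2]
ee_rot: [0.993, -0.12, 0.003, -0.0]
contact_force: [-1.3, -0.2, 2.2]
gripper_width: 0.3
grasp_force: 1.2
```

{"fn": "servo_tool", "kwargs": {
  "commands": [
    [[255,0,0,0.002,0,0,0],[255,0,0,0.002,0,0,0],[255,0,0,0,0,0,0]]
  ]
}}

```text
clock: 28.27
position: [431.4, 367.0, 56.2]
ee_rot: [0.993, -0.12, 0.003, -0.0]
contact_force: [-0.8, -1.3, 5.3]
gripper_width: -0.0
grasp_force: 2.4
```

{"fn": "servo_tool", "kwargs": {
  "commands": [
    [[255,0,0,0.001,0,0,0],[255,0,0,0.001,0,0,0],[255,0,0,0,0,0,0],[255,0,0,0,0,0,0]]
  ]
}}

```text
clock: 28.6
position: [431.5, 367.1, 55.9]
ee_rot: [0.993, -0.12, 0.003, -0.0]
contact_force: [-4.3, -3.6, 14.9]
gripper_width: 0.1
grasp_force: 7.3
```

Bottomed out: 14.9 N with no further travel. I'll hold briefly, then lift clear.

{"fn": "servo_tool", "kwargs": {
  "commands": [
    [[255,0,0,0,0,0,0],[255,0,0,0,0,0,0],[255,0,0,-0.004,0,0,0],[255,0,0,-0.006,0,0,0],[255,0,0,-0.02,0,0,0],[255,0,0,-0.03,0,0,0],[255,0,0,-0.03,0,0,0],[255,0,0,-0.03,0,0,0],[255,0,0,0,0,0,0],[255,0,0,0,0,0,0]]
  ]
}}

```text
clock: 29.43
position: [431.1, 368.0, 175.6]
ee_rot: [0.993, -0.12, 0.004, -0.002]
contact_force: [-1.1, -0.3, -0.7]
gripper_width: 0.0
grasp_force: 0.0
```

```bash
python3 look.py scene s11|head -1; python3 - <<'E'
from h import *
from to import p
a=np.load('s9.npz');b=np.load('s11.npz');tip=np.array([511.8,99.5,175]);off=np.array([332,184.5])-proj(a,tip)
for d in range(-20,-54,-4):
    x,y=np.round(proj(a,tip+d*p)+off).astype(int);print(d,a['frame'][y,x],b['frame'][y,x])
E
```

```text
29.4833 [430.35 367.06 173.73] [[ 0.97 -0.24  0.01]
-20 [212 206 217] [209 205 213]
-24 [224 130  86] [218 121  80]
-28 [212 112  64] [207 108  64]
-32 [204 191 196] [201 190 196]
-36 [212 212 222] [205 207 217]
-40 [207 207 220] [200 202 213]
-44 [207 206 217] [203 203 213]
-48 [128 126 132] [124 121 127]
-52 [ 73 106 128] [ 68 101 122]
```

The ring has not moved since release and the robot is clear of everything, so I'm handing the job in.

```bash
python3 -c "
from bench import ticket
print(ticket.job_done())"
```

```text
the job is handed in; nothing more can be done
None
```

I slid the blue ring home on the peg, pressed it at about 10–12 N for just over a second and released it, then pressed the zero button to its stop and let it up. The job is handed in at about 29.5 s; the images put the ring on the buffer to within about 1 mm, I did not check the button's return in an image, and no verdict was shown.

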